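# Start the vibrating table on its gentle setting

## Task

Two closed moulds are waiting on the vibrating table: set it going on its gentle setting at the control box, touching the box only with the fingers. First switch the power on by pushing down the raised far half of the red rocker, then press the white one-dot key, and then the green start button, each fully down and then let go. Leave the yellow and orange keys and the red mushroom stop alone, do not shove or lift the box, and leave the moulds and everything else on the bench where they are.

Things in the scene. Friction and masses are not known exactly. Their poses are not given: they have to be found in the camera images.
- control_box: grey control box with flat aluminium lid, 150 (x) by 300 (y) by 75 mm high, about 2.6 kg, loose on rubber feet. Origin: centre of the underside; x away from the operator, y to his left. On the lid, front row (x = -30 mm), y in mm: red rocker +115, white, yellow, orange keys +55, +7, -41, green start -105. Behind: flat display and red mushroom stop (x = 40, y = -105). All are pressed straight down.
- power_rocker (a joint): red rocker switch, 38 mm long (box x), 26 mm wide, two flat faces in a shallow V, pivot across the middle. 0 = off: far half (bar mark) raised at 0.4 rad, near half (ring mark) level. 0.4 = on: far half level, 9 mm above the lid, near half raised. Stiff: it stays where it is left; 3 to 6 N on the far half moves it. Its bezel is 3 mm high.
- rocker_on (a point): point on the face of the rocker's far half (the one to push down), 12 mm along the face from the pivot, mid width; moves with the rocker (13 mm above the lid when off, 9 mm when on)
- key_low (a joint): travel of the white one-dot key (gentle setting), m: 0 = up, 0.005 = fully down; springs back by itself, 1.5 N to start it, 4.5 N fully down
- key_low_top (a point): centre of the top face of the white one-dot key, 24 by 24 mm, 11 mm above the lid when up; the setting keys stand 48 mm apart, centre to centre
- key_mid (a joint): travel of the yellow two-dot key (medium setting), same make as the white one
- key_mid_top (a point): centre of the top face of the yellow two-dot key
- key_high (a joint): travel of the orange three-dot key (strong setting), same make as the white one
- key_high_top (a point): centre of the top face of the orange three-dot key
- start_button (a joint): travel of the green start button, m: 0 = up, 0.005 = fully down; springs back by itself, 1.5 N to start it, 4.5 N fully down
- start_top (a point): centre of the flat top of the round green start button, 29 mm across, 14 mm above the lid when up, in a 4 mm high steel collar 35 mm across
- stop_button (a joint): travel of the red mushroom stop, m: 0 = up, 0.005 = fully down; springy
- stop_top (a point): top centre of the red mushroom stop, 40 mm across, 34 mm above the lid, 70 mm behind the start button (box +x)
- vibrating_table: vibrating table, fixed: blue base, springs and a steel plate 260 (x) by 280 (y) mm with a low rim, plate top 88 mm above the bench. Origin: centre of its underside. It stands left or right of the control box
- mould_a: closed two-part silicone mould, all blue, 90 by 85 by 46 mm, about 0.4 kg, loose on the plate of the vibrating table; origin: centre of its underside
- mould_b: closed two-part mould, blue below and white above, 90 by 85 by 46 mm, loose on the plate of the vibrating table; origin: centre of its underside
- cup: clear plastic mixing cup, 70 mm across, 90 mm high, empty and loose, standing just behind the control box; origin: centre of its underside
- brush: paint brush, 200 mm long, lying loose between the control box and the robot; origin near its middle, on the bench
- scraper: spatula, 200 mm long, lying loose between the vibrating table and the robot; origin near its middle, on the bench
- statuette: white cast elephant statuette, 120 mm high, base 72 mm across, loose behind the equipment; origin: centre of its underside
- resin_bottle: white bottle with a white label, 60 mm across, 160 mm high, loose behind the equipment; origin: centre of its underside
- hardener_bottle: white bottle with a blue label, 60 mm across, 160 mm high, loose behind the equipment; origin: centre of its underside

How it is judged:
By the outcome, as a careful person would: the job done as asked, in the order asked, and still so for the second after the job is handed in, with the robot touching nothing.
It also fails if it takes over 48 s, if anything falls off the work surface, if the arm or the gripper's body presses on something with over 40 N, if the wrist force passes 120 N, or if a joint passes its speed limit or range.

## Robot

A 6-joint arm with a two-finger parallel gripper is mounted at the origin on the work surface. World frame = base frame: x ahead of the robot, y to its left, z up, the work surface at z = 0. Lengths are in m, angles in rad, forces in N, time in s.
With the tool pointing down it reaches from about 0.225 to 0.725 m from the base axis. Payload 3.1 kg.
Tool frame: the origin (TCP) lies on the centre line of the jaws, within the pads' length; the fingertips stand 19 mm ahead of it and the grasp point (between the pads) is the TCP; z points along the fingers, y is the line along which they close (so a half turn about z gives the same grasp; the last joint's range is limited). The gripper opens to 85 mm and grips with 20 to 120 N. Pads are 22 mm wide; open, the fingers measure 114 mm over their backs; the gripper's body (76 mm by 85 mm) begins 54 mm behind the grasp point. The pads swing forward as they close: fully open they stand 13 mm farther back than shut.
Start: joints at [1.148, 0.048, 0.099, 1.622, 0, 1.443], TCP at [0.153, 0.502, 0.25] pointing down, gripper open.
Joint ranges: [-2.91, 2.91], [-0.99, 1.94], [-1.21, 1.42], [-2.12, 2.29], [-1.49, 1.47], [-3.14, 3.14]. Speed limits (rad/s): [2.79, 2.79, 3.14, 3.14, 3.14, 3.14].

## Interface

Orientations are given as [roll, pitch, yaw] about the fixed x, y, z axes, in that order (R = Rz(yaw) Ry(pitch) Rx(roll)).
In Python, from plant import * gives the robot as it stands.
- The arm moves only by the shell command python3 -m handwheel 'ROWS' [FORCE]. ROWS is JSON, a list of rows, each an object with "rot": the turn, a rotation vector about the world's x, y, z in degrees, a list of three; "dp": the shift along the world's x, y, z in cm, a list of three; "hand": the gripper's target within -1 to 1 (fully open at 1, half-way at 0, shut at -1). A call has 1 to 12 rows; each row shifts and turns the commanded pose from where the row before left it; what a row does not reach is not made up. A row lasts 1/8 s, in which the tool goes at most 62.5 mm and 10.7 degrees, less where a joint would pass 70% of its speed; a pose out of reach is approached as far as the arm can. A call is refused whole if a number of a shift passes 6.25 or a number of a turn 10.7, either way. A call with a gripper value outside its range is refused whole. The fingers move at their own pace and stop on an object; FORCE is the grip in N (left out, the last holds). Time passes only in rows, so rows that do not move let the fingers close. It gives the time, the measured TCP pose, the force, the opening and the grip force at its end, in the units of the state.
- sense(): the state, without advancing time (a new reading comes with each control period).
- grab_frame(name): name is "side" or "top" or "wrist"; returns (picture, depth): 384x512x3 uint8, red, green, blue; 384x512 float32, m along the optical axis (not along the pixel's ray), 0 where there is no reading.
- camera_model(name): a dict with "fx", "fy", "cx", "cy" (pixels), "R" (3x3) and "t" (3): a world point X has camera coordinates R X + t. Camera axes: x right, y down, z forward; pixel columns grow to the right and rows downward; lengths in m; the calibration is good to about 2 mm. A picture is of the moment at which its call begins: read the wrist's pose just before it. camera_model takes no time and is no camera call; for the wrist camera it gives the pose at the moment of the call.
- close_job(): hands the job in; it is judged then, once.
The state is a dict: "t": time; "joint_positions": joint angles; "qd": joint speeds; "joint_torque": joint torques, N m; "ee_pos": TCP position; "eef_rot": TCP orientation; "force": force on the tool from outside, world axes, zero at the start; "wrist_torque": the same for the moment, N m; "width": finger opening in m; "finger_force": force on a finger pad.
Only numpy, scipy, OpenCV 4.12 (cv2) and the standard library are available. Lean on these libraries where they do the work, as an engineer would, in place of code of your own. Each camera call takes 0.05 s, during which the arm holds its last target. There are 200 camera calls.

## Working session

There is one attempt and no reset: what is moved stays moved. The work goes in short steps, Python scripts to look and compute and a shell command to move; the robot and the scene stay as the last step left them, time stands still between calls to the robot, and variables do not carry over. Pictures are saved under pics/ and viewed, at most 10 in all, crops included, and the job is handed in when it is done.

```bash
mkdir -p pics && cat > h.py <<'E'
from plant import *
import numpy as np, cv2
def save(name,fn):
    m=camera_model(name); p,d=grab_frame(name)
    cv2.imwrite(f'pics/{fn}.png',p[:,:,::-1]); np.savez(f'pics/{fn}.npz',p=p,d=d,**{k:np.array(v) for k,v in m.items()})
    return p,d,m
def world(d,m,u,v,z=None):
    r=np.array([(u-m['cx'])/m['fx'],(v-m['cy'])/m['fy'],1.0]); R=np.array(m['R']);t=np.array(m['t'])
    if z is None: return R.T@(r*d[int(v),int(u)]-t)
    o=-R.T@t; w=R.T@r; return o+w*(z-o[2])/w[2]
E
python3 - <<'E'
from h import *
s=sense();print({k:np.round(v,3).tolist() for k,v in s.items()})
save('top','top1');save('side','side1')
print(camera_model('top'))
E
```

```text
{'t': 0.0, 'joint_positions': [1.148, 0.049, 0.098, 1.622, -0.0, 1.443], 'qd': [-0.0, 0.001, 0.001, -0.002, -0.0, -0.0], 'joint_torque': [0.0, -33.878, 32.002, 0.02, -0.0, 0.0], 'ee_pos': [0.152, 0.502, 0.249], 'eef_rot': [-3.139, -0.0, 2.847], 'force': [0.874, 0.591, -0.407], 'wrist_torque': [0.028, -0.01, 0.001], 'finger_force': 0.0, 'width': 0.085}
{'fx': 396.61996607897464, 'fy': 396.61996607897464, 'cx': 257.29130947850183, 'cy': 187.9882980034091, 'R': array([[-0.00605454, -0.99979849,  0.01913979],
       [-0.98350069,  0.002493  , -0.18088717],
       [ 0.180803  , -0.01991919, -0.9833176 ]]), 't': array([-0.02427833,  0.57635914,  1.08546724])}
```

View pics/top1.png

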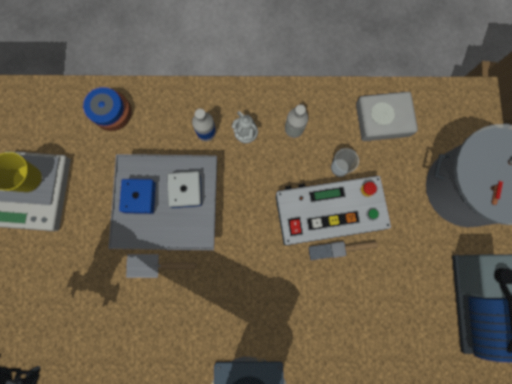

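The top view shows the control box right of centre: rocker at (295,227), white key (317,223), green (373,214), stop (370,188). The moulds and table are on the left, the brush is in front of the box, and the cup is behind it.

```bash
python3 - <<'E'
from h import *
f=np.load('pics/top1.npz');d=f['d'];m=f;p=f['p'].astype(int)
V,U=np.mgrid[0:384,0:512]
c=np.stack([(U-m['cx'])/m['fx']*d,(V-m['cy'])/m['fy']*d,d],-1)
W=(c-m['t'])@m['R']
roi=(U>265)&(U<400)&(V>165)&(V<255)&(d>0)
lid=roi&(abs(W[...,2]-np.median(W[200:206,300:345,2]))<.006)
print('lid z',np.median(W[lid][:,2]))
n,l,st,_=cv2.connectedComponentsWithStats(lid.astype(np.uint8));k=1+np.argmax(st[1:,4])
P=W[l==k][:,:2].astype(np.float32)
r=cv2.minAreaRect(P*1000);print(r)
print('bench z',np.median(W[280:300,330:400,2]))
hsv=cv2.cvtColor(f['p'],cv2.COLOR_RGB2HSV).astype(int)
def cen(name,mask,z):
    n,l,st,ce=cv2.connectedComponentsWithStats((mask&roi).astype(np.uint8))
    for k in range(1,n):
        if st[k,4]>15: print(name,ce[k].round(1),st[k,4],world(d,m,*ce[k],z=z).round(4),W[int(ce[k][1]),int(ce[k][0])].round(4))
H,S,B=hsv[...,0],hsv[...,1],hsv[...,2]
cen('red',((H<6)|(H>174))&(S>150)&(B>80),.085)
cen('yel',(H>22)&(H<35)&(S>150),.086)
cen('ora',(H>8)&(H<20)&(S>180)&(B>150),.086)
cen('grn',(H>40)&(H<90)&(S>120),.089)
cen('wht',(S<25)&(B>215),.086)
E
```

```text
lid z 0.07528867368195032
((512.9736938476562, -239.1608428955078), (150.3113250732422, 300.5343017578125), 8.701992988586426)
bench z -0.00023541807614455132
red [369.5 187.6] 112 [ 0.5705 -0.3407  0.085 ] [ 0.5677 -0.3317  0.1099]
red [294.9 226.2] 119 [ 0.4636 -0.1287  0.085 ] [ 0.4644 -0.1267  0.0808]
yel [333.5 219.9] 92 [ 0.4804 -0.2354  0.086 ] [ 0.4824 -0.2335  0.0894]
grn [327.5 193.7] 116 [ 0.5529 -0.2212  0.089 ] [ 0.5568 -0.2219  0.0781]
grn [372.9 213.5] 57 [ 0.4973 -0.3448  0.089 ] [ 0.4985 -0.3421  0.0898]
```

View pics/side1.png

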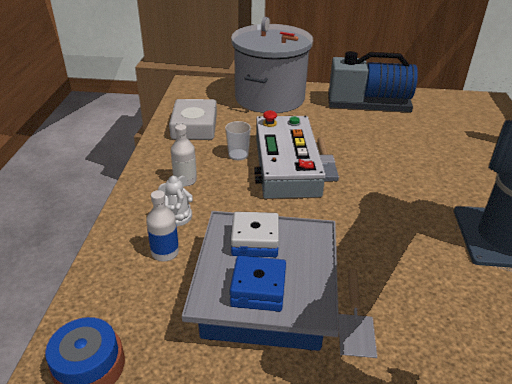

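Lid z 0.0753 and size 150×300.5 mm both match the given dimensions. The box centre is about (0.512,-0.238) with yaw 8.7°, and the coloured controls fit within 2–3 mm. The side view shows a clear path above the table. I'll move over the rocker with the fingers shut.

```bash
python3 -m handwheel '[{"dp":[2.7,-5.2,-0.4],"rot":[0,0,2.1],"hand":-1},{"dp":[2.7,-5.2,-0.4],"rot":[0,0,2.1],"hand":-1},{"dp":[2.7,-5.2,-0.4],"rot":[0,0,2.1],"hand":-1},{"dp":[2.7,-5.2,-0.4],"rot":[0,0,2.1],"hand":-1},{"dp":[2.7,-5.2,-0.4],"rot":[0,0,2.1],"hand":-1},{"dp":[2.7,-5.2,-0.4],"rot":[0,0,2.1],"hand":-1},{"dp":[2.7,-5.2,-0.4],"rot":[0,0,2.1],"hand":-1},{"dp":[2.7,-5.2,-0.4],"rot":[0,0,2.1],"hand":-1},{"dp":[2.7,-5.2,-0.4],"rot":[0,0,2.1],"hand":-1},{"dp":[2.7,-5.2,-0.4],"rot":[0,0,2.1],"hand":-1},{"dp":[2.7,-5.2,-0.4],"rot":[0,0,2.1],"hand":-1},{"dp":[2.7,-5.2,-0.4],"rot":[0,0,2.1],"hand":-1}]' 20
python3 -m handwheel '[{"dp":[0,0,0],"rot":[0,0,0],"hand":-1},{"dp":[0,0,0],"rot":[0,0,0],"hand":-1}]'
python3 - <<'E'
from h import *
print(sense()['ee_pos'],sense()['eef_rot'],sense()['t'])
save('wrist','w1')
E
```

```text
t: 1.6
ee_pos: [0.4769, -0.1235, 0.2017]
eef_rot: [3.141, -0.0, -2.996]
force: [0.9, 0.5, 0.7]
width: 0.0001
finger_force: 0.0
t: 1.85
ee_pos: [0.4759, -0.1213, 0.2016]
eef_rot: [3.14, -0.002, -2.997]
force: [-0.2, -0.5, -0.3]
width: -0.0
finger_force: 0.0
[ 0.47586773 -0.12128145  0.20164702] [ 3.13999883e+00 -1.75079803e-03 -2.99729233e+00] 1.85
```

View pics/w1.png

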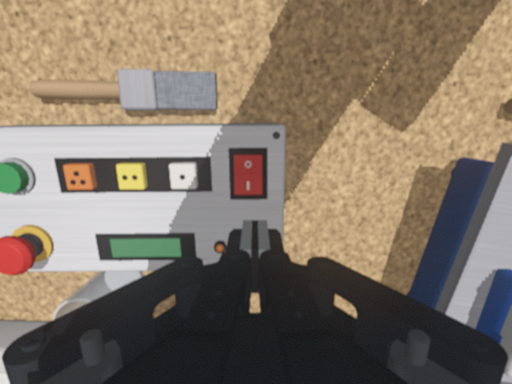

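The wrist view shows the rocker at (248,173), ring mark nearer and bar mark towards the fingers. The white key is at (183,176), yellow (131,176), green (12,177), and the shut fingertips are near (256,235).

```bash
python3 - <<'E'
from h import *
f=np.load('pics/w1.npz');d=f['d'];m=f
hsv=cv2.cvtColor(f['p'],cv2.COLOR_RGB2HSV).astype(int);H,S,B=hsv[...,0],hsv[...,1],hsv[...,2]
def cen(name,mask,z,x0,x1,y0=150,y1=205):
    q=np.zeros_like(mask);q[y0:y1,x0:x1]=mask[y0:y1,x0:x1]
    n,l,st,ce=cv2.connectedComponentsWithStats(q.astype(np.uint8));k=1+np.argmax(st[1:,4])
    x,y,w,h,a=st[k]; c=(x+w/2-.5,y+h/2-.5)
    print(name,st[k],world(d,m,*c,z=z).round(4), 'depth',world(d,m,*c).round(4))
cen('red',((H<8)|(H>172))&(S>110),.083,225,275,140,210)
cen('wht',(S<30)&(B>205),.0863,165,202,158,195)
cen('yel',(H>20)&(H<35)&(S>110),.0863,110,155)
cen('ora',(H>6)&(H<20)&(S>110),.0863,55,102)
cen('grn',(H>40)&(H<90)&(S>90),.0893,0,40)
for uv in [(248,160),(248,170),(248,178),(248,190),(285,125),(245,235),(265,235),(245,250)]: print(uv,world(d,m,*uv).round(4))
T=np.array(m['R'])@np.append(sense()['ee_pos'][:2],sense()['ee_pos'][2]-.019)+m['t'];print('tip px',m['fx']*T[0]/T[2]+m['cx'],m['fy']*T[1]/T[2]+m['cy'],T[2])
E
```

```text
red [ 233  154   30   42 1136] [ 0.4635 -0.1306  0.083 ] depth [ 0.4635 -0.1306  0.0829]
wht [169 164  26  24 509] [ 0.4723 -0.19    0.0863] depth [ 0.472  -0.1898  0.0871]
yel [116 163  31  27 759] [ 0.4793 -0.2355  0.0863] depth [ 0.4797 -0.236   0.0851]
ora [ 62 163  35  28 815] [ 0.4865 -0.2824  0.0863] depth [ 0.4866 -0.2824  0.0863]
grn [  0 163  27  30 655] [ 0.495  -0.3393  0.0893] depth [ 0.4949 -0.339   0.0896]
(248, 160) [ 0.4498 -0.132   0.0845]
(248, 170) [ 0.459  -0.1307  0.0841]
(248, 178) [ 0.4662 -0.1297  0.0851]
(248, 190) [ 0.4761 -0.1282  0.09  ]
(285, 125) [ 0.4165 -0.0943 -0.001 ]
(245, 235) [ 0.4654 -0.1285  0.2072]
(265, 235) [ 0.4643 -0.1189  0.2065]
(245, 250) [ 0.4648 -0.128   0.2229]
tip px 257.1687728761873 235.36547131945449 0.15521073284537307
```

The measured heights match: near face 0.084, far half rising 0.4 rad, pivot at about (0.4635,-0.1305), yaw 8.7°. The projected fingertip lines up with the picture too. I'll push at pivot + 13.5 mm, checking the force.

```bash
python3 -m handwheel '[{"dp":[0.15,-0.7,-1],"rot":[0,0,0.4],"hand":-1},{"dp":[0,0,-4],"rot":[0,0,0],"hand":-1},{"dp":[0,0,-3.4],"rot":[0,0,0],"hand":-1},{"dp":[0,0,0],"rot":[0,0,0],"hand":-1},{"dp":[0,0,0],"rot":[0,0,0],"hand":-1}]'
python3 -m handwheel '[{"dp":[0,0,-0.3],"rot":[0,0,0],"hand":-1},{"dp":[0,0,-0.3],"rot":[0,0,0],"hand":-1},{"dp":[0,0,0],"rot":[0,0,0],"hand":-1}]'
python3 -m handwheel '[{"dp":[0,0,-0.2],"rot":[0,0,0],"hand":-1},{"dp":[0,0,-0.2],"rot":[0,0,0],"hand":-1},{"dp":[0,0,-0.1],"rot":[0,0,0],"hand":-1},{"dp":[0,0,0],"rot":[0,0,0],"hand":-1}]'
```

```text
t: 2.52
ee_pos: [0.4785, -0.1284, 0.1195]
eef_rot: [-3.141, 0.001, -2.989]
force: [0.8, -0.9, 0.5]
width: 0.0
finger_force: 0.0
t: 2.9
ee_pos: [0.4782, -0.1287, 0.1126]
eef_rot: [-3.141, 0.0, -2.99]
force: [-0.7, -0.4, 0.5]
width: 0.0003
finger_force: 0.0
t: 3.4
ee_pos: [0.4791, -0.1287, 0.1082]
eef_rot: [-3.141, 0.003, -2.989]
force: [2.8, 1.4, 4.2]
width: 0.0002
finger_force: 2.0
```

```bash
python3 -m handwheel '[{"dp":[0,0,-0.2],"rot":[0,0,0],"hand":-1},{"dp":[0,0,-0.2],"rot":[0,0,0],"hand":-1},{"dp":[0,0,0],"rot":[0,0,0],"hand":-1}]'
python3 -m handwheel '[{"dp":[0,0,-0.1],"rot":[0,0,0],"hand":-1},{"dp":[0,0,-0.1],"rot":[0,0,0],"hand":-1},{"dp":[0,0,0],"rot":[0,0,0],"hand":-1}]'
```

```text
t: 3.78
ee_pos: [0.4788, -0.129, 0.1038]
eef_rot: [-3.141, 0.002, -2.99]
force: [2.6, 0.2, 3.4]
width: -0.0002
finger_force: 1.9
t: 4.15
ee_pos: [0.4787, -0.129, 0.1029]
eef_rot: [-3.14, 0.002, -2.99]
force: [1.2, 1.0, 9.3]
width: 0.0003
finger_force: 4.8
```

```bash
python3 -m handwheel '[{"dp":[0,0,-0.15],"rot":[0,0,0],"hand":-1},{"dp":[0,0,0],"rot":[0,0,0],"hand":-1}]'
python3 -m handwheel '[{"dp":[0,0,2],"rot":[0,0,0],"hand":-1},{"dp":[0,0,6],"rot":[0,0,0],"hand":-1},{"dp":[0,0,2],"rot":[0,0,0],"hand":-1},{"dp":[0,0,0],"rot":[0,0,0],"hand":-1},{"dp":[0,0,0],"rot":[0,0,0],"hand":-1}]'
python3 - <<'E'
from h import *
p,d,m=save('wrist','w2')
cv2.imwrite('pics/w2c.png',cv2.resize(p[100:300,0:300,::-1],None,fx=2,fy=2))
hsv=cv2.cvtColor(p,cv2.COLOR_RGB2HSV).astype(int);H,S,B=hsv[...,0],hsv[...,1],hsv[...,2]
def cen(name,mask,z,x0,x1,y0=140,y1=225):
    q=np.zeros_like(mask);q[y0:y1,x0:x1]=mask[y0:y1,x0:x1]
    n,l,st,ce=cv2.connectedComponentsWithStats(q.astype(np.uint8));k=1+np.argmax(st[1:,4])
    x,y,w,h,a=st[k]; c=(x+w/2-.5,y+h/2-.5)
    print(name,st[k],world(d,m,*c,z=z).round(4), 'depth',world(d,m,*c).round(4)); return c,st[k]
c,s=cen('red',((H<8)|(H>172))&(S>110),.084,225,300)
for v in range(s[1]+3,s[1]+s[3]-2,5): print(world(d,m,c[0],v).round(4))
cen('wht',(S<40)&(B>205),.0863,165,220,158,205)
cen('yel',(H>20)&(H<35)&(S>110),.0863,100,165)
cen('ora',(H>6)&(H<20)&(S>110),.0863,45,120)
E
```

```text
t: 4.4
ee_pos: [0.4788, -0.129, 0.1028]
eef_rot: [-3.14, 0.002, -2.99]
force: [-0.3, 2.1, 14.9]
width: -0.0003
finger_force: 7.6
t: 5.03
ee_pos: [0.4765, -0.1283, 0.1973]
eef_rot: [3.139, -0.005, -2.99]
force: [-0.6, 0.6, -0.0]
width: -0.0001
finger_force: 0.0
red [ 241  158   31   41 1107] [ 0.4646 -0.1296  0.084 ] depth [ 0.465  -0.1296  0.0826]
[ 0.4482 -0.1322  0.0908]
[ 0.4529 -0.1315  0.0888]
[ 0.4575 -0.1308  0.0879]
[ 0.4623 -0.13    0.0862]
[ 0.4675 -0.1292  0.0835]
[ 0.4719 -0.1285  0.0844]
[ 0.4765 -0.1278  0.085 ]
[ 0.4815 -0.127   0.0838]
wht [176 165  25  25 481] [ 0.4724 -0.1901  0.0863] depth [ 0.4724 -0.1901  0.0861]
yel [121 163  32  29 794] [ 0.4793 -0.2356  0.0863] depth [ 0.4795 -0.2359  0.0856]
ora [ 67 163  35  28 839] [ 0.4859 -0.2821  0.0863] depth [ 0.4862 -0.2826  0.0854]
```

View pics/w2c.png

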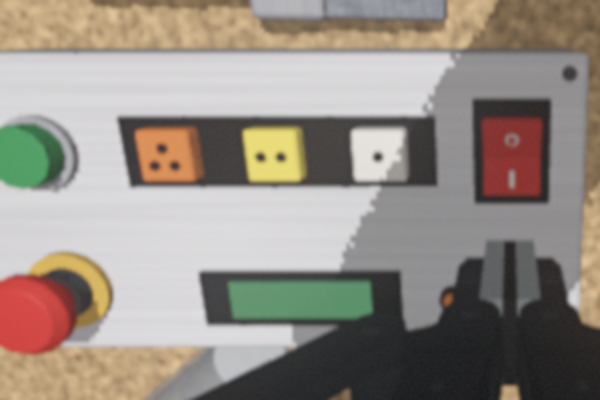

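The far half is now level at 0.084 and the near half is raised, so the power is on. The box hasn't moved. Next is the white key, which sits at (380,155) in the crop, about (0.4724,-0.189).

```bash
python3 -m handwheel '[{"dp":[-0.2,-3,0],"rot":[0,0,0],"hand":-1},{"dp":[-0.2,-3,0],"rot":[0,0,0],"hand":-1},{"dp":[0,0,-4],"rot":[0,0,0],"hand":-1},{"dp":[0,0,-3.5],"rot":[0,0,0],"hand":-1},{"dp":[0,0,-0.8],"rot":[0,0,0],"hand":-1},{"dp":[0,0,0],"rot":[0,0,0],"hand":-1},{"dp":[0,0,0],"rot":[0,0,0],"hand":-1}]'
python3 -m handwheel '[{"dp":[0,0,-0.3],"rot":[0,0,0],"hand":-1},{"dp":[0,0,-0.3],"rot":[0,0,0],"hand":-1},{"dp":[0,0,-0.2],"rot":[0,0,0],"hand":-1},{"dp":[0,0,0],"rot":[0,0,0],"hand":-1}]'
```

```text
t: 5.95
ee_pos: [0.4749, -0.189, 0.1183]
eef_rot: [-3.14, 0.002, -2.989]
force: [0.1, -0.6, 0.1]
width: 0.0004
finger_force: 0.0
t: 6.45
ee_pos: [0.4738, -0.1886, 0.1085]
eef_rot: [3.141, -0.0, -2.99]
force: [-0.8, 0.1, 0.2]
width: 0.0001
finger_force: 0.0
```

```bash
python3 -m handwheel '[{"dp":[-0.1,0,-0.2],"rot":[0,0,0],"hand":-1},{"dp":[0,0,-0.2],"rot":[0,0,0],"hand":-1},{"dp":[0,0,-0.2],"rot":[0,0,0],"hand":-1},{"dp":[0,0,0],"rot":[0,0,0],"hand":-1}]'
python3 -m handwheel '[{"dp":[0,0,-0.15],"rot":[0,0,0],"hand":-1},{"dp":[0,0,-0.15],"rot":[0,0,0],"hand":-1},{"dp":[0,0,0],"rot":[0,0,0],"hand":-1}]'
```

```text
t: 6.95
ee_pos: [0.473, -0.1887, 0.103]
eef_rot: [-3.142, -0.0, -2.99]
force: [-1.4, -0.0, 3.0]
width: 0.0
finger_force: 1.3
t: 7.32
ee_pos: [0.473, -0.1887, 0.1001]
eef_rot: [-3.141, 0.0, -2.99]
force: [-2.2, 1.7, 4.6]
width: 0.0001
finger_force: 2.1
```

```bash
python3 -m handwheel '[{"dp":[0,0,-0.15],"rot":[0,0,0],"hand":-1},{"dp":[0,0,-0.1],"rot":[0,0,0],"hand":-1},{"dp":[0,0,0],"rot":[0,0,0],"hand":-1}]'
```

```text
t: 7.7
ee_pos: [0.4731, -0.1887, 0.0999]
eef_rot: [-3.141, 0.001, -2.989]
force: [-5.5, 3.0, 14.0]
width: -0.0002
finger_force: 6.9
```

The white key bottomed at 14 N. I'll let it go and move over the start button.

```bash
python3 -m handwheel '[{"dp":[0,0,2],"rot":[0,0,0],"hand":-1},{"dp":[0,0,5],"rot":[0,0,0],"hand":-1},{"dp":[0.8,-5.2,1],"rot":[0,0,0],"hand":-1},{"dp":[0.8,-5.2,1],"rot":[0,0,0],"hand":-1},{"dp":[0.8,-5.4,1],"rot":[0,0,0],"hand":-1},{"dp":[0,0,0],"rot":[0,0,0],"hand":-1},{"dp":[0,0,0],"rot":[0,0,0],"hand":-1}]'
python3 - <<'E'
from h import *
print(sense()['ee_pos'])
p,d,m=save('wrist','w3')
hsv=cv2.cvtColor(p,cv2.COLOR_RGB2HSV).astype(int);H,S,B=hsv[...,0],hsv[...,1],hsv[...,2]
def cen(name,mask,z,x0,x1,y0=120,y1=225):
    q=np.zeros_like(mask);q[y0:y1,x0:x1]=mask[y0:y1,x0:x1]
    n,l,st,ce=cv2.connectedComponentsWithStats(q.astype(np.uint8));k=1+np.argmax(st[1:,4])
    x,y,w,h,a=st[k]; c=(x+w/2-.5,y+h/2-.5)
    print(name,st[k],world(d,m,*c,z=z).round(4), 'depth',world(d,m,*c).round(4))
cen('grn',(H>40)&(H<90)&(S>90),.0893,200,300)
cen('yel',(H>20)&(H<35)&(S>110),.0863,340,500)
cen('ora',(H>6)&(H<20)&(S>110),.0863,300,400)
E
```

```text
t: 8.57
ee_pos: [0.4968, -0.3465, 0.1962]
eef_rot: [3.14, -0.001, -2.99]
force: [0.5, 0.1, -0.4]
width: -0.0002
finger_force: 0.0
[ 0.49684877 -0.34646465  0.19617883]
grn [240 177  29  30 688] [ 0.4965 -0.3479  0.0893] depth [ 0.4966 -0.3479  0.089 ]
yel [361 177  32  27 763] [ 0.4793 -0.2385  0.0863] depth [ 0.4798 -0.2374  0.0841]
ora [310 177  29  27 679] [ 0.4865 -0.2855  0.0863] depth [ 0.4865 -0.2853  0.0859]
```

View pics/w3.png

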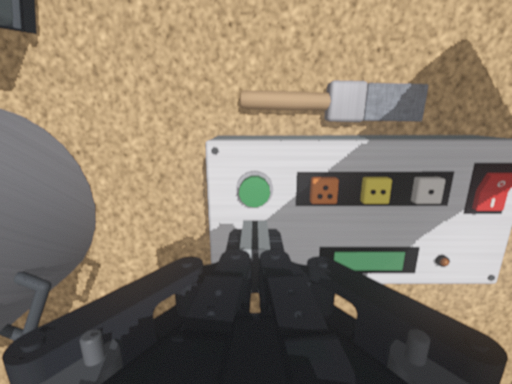

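The green button is at (254,191), which gives (0.4965,-0.348) at z 0.089. The fingers are 1 mm off and the mushroom stop is clear behind them. Pressing it now.

```bash
python3 -m handwheel '[{"dp":[0,-0.1,-4],"rot":[0,0,0],"hand":-1},{"dp":[0,0,-3.5],"rot":[0,0,0],"hand":-1},{"dp":[0,0,-0.6],"rot":[0,0,0],"hand":-1},{"dp":[0,0,-0.2],"rot":[0,0,0],"hand":-1},{"dp":[0,0,0],"rot":[0,0,0],"hand":-1},{"dp":[0,0,0],"rot":[0,0,0],"hand":-1}]'
python3 -m handwheel '[{"dp":[0,0,-0.2],"rot":[0,0,0],"hand":-1},{"dp":[0,0,-0.2],"rot":[0,0,0],"hand":-1},{"dp":[0,0,-0.2],"rot":[0,0,0],"hand":-1},{"dp":[0,0,0],"rot":[0,0,0],"hand":-1}]'
```

```text
t: 9.38
ee_pos: [0.498, -0.3483, 0.1163]
eef_rot: [-3.139, 0.002, -2.989]
force: [0.7, 1.0, 0.3]
width: -0.0002
finger_force: 0.0
t: 9.88
ee_pos: [0.497, -0.3477, 0.1082]
eef_rot: [3.141, -0.0, -2.99]
force: [0.4, -0.6, 0.9]
width: 0.0001
finger_force: 0.0
```

```bash
python3 -m handwheel '[{"dp":[0,0,-0.2],"rot":[0,0,0],"hand":-1},{"dp":[0,0,-0.2],"rot":[0,0,0],"hand":-1},{"dp":[0,0,-0.15],"rot":[0,0,0],"hand":-1},{"dp":[0,0,0],"rot":[0,0,0],"hand":-1}]'
python3 -m handwheel '[{"dp":[0,0,-0.15],"rot":[0,0,0],"hand":-1},{"dp":[0,0,-0.15],"rot":[0,0,0],"hand":-1},{"dp":[0,0,0],"rot":[0,0,0],"hand":-1}]'
```

```text
t: 10.38
ee_pos: [0.4971, -0.3477, 0.1032]
eef_rot: [-3.141, 0.0, -2.99]
force: [-1.9, 1.1, 4.1]
width: -0.0003
finger_force: 2.1
t: 10.75
ee_pos: [0.4971, -0.3478, 0.1029]
eef_rot: [-3.14, 0.001, -2.99]
force: [-4.2, 3.4, 13.4]
width: -0.0001
finger_force: 6.6
```

Bottomed at 13 N. I'll lift clear and check the result.

```bash
python3 -m handwheel '[{"dp":[0,0,2],"rot":[0,0,0],"hand":-1},{"dp":[0,0,5],"rot":[0,0,0],"hand":-1},{"dp":[0,0,4],"rot":[0,0,0],"hand":-1},{"dp":[-4,0,2],"rot":[0,0,0],"hand":-1},{"dp":[-4,0,0],"rot":[0,0,0],"hand":-1},{"dp":[0,0,0],"rot":[0,0,0],"hand":-1},{"dp":[0,0,0],"rot":[0,0,0],"hand":-1}]'
python3 - <<'E'
from h import *
p,d,m=save('side','s2')
a=cv2.imread('pics/side1.png')[90:215,160:360];b=cv2.imread('pics/s2.png')[90:215,160:360]
cv2.imwrite('pics/cmp.png',cv2.resize(np.hstack([a,b]),None,fx=2,fy=2))
E
```

```text
t: 11.62
ee_pos: [0.4173, -0.3477, 0.2291]
eef_rot: [3.141, 0.0, -2.99]
force: [0.4, -0.1, -0.4]
width: -0.0002
finger_force: 0.0
```

View pics/cmp.png

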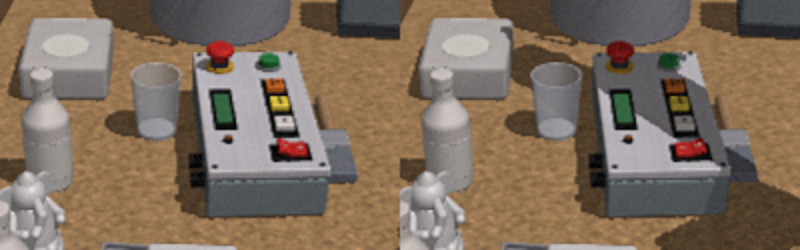

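Before (left) and after (right): the box, cup and bottles haven't moved, the rocker at (690,150) is now in its other position, and all the keys are up. Handing in.

```bash
python3 -c "
from plant import *
print(close_job())"
```

```text
the job is handed in; nothing more can be done
None
```

The job is handed in at about 12 s of the 48 s allowed: I switched the rocker on, then pressed the white one-dot key and the green start button fully down and let each go. The box did not move and nothing else was touched; the hand-in gave no verdict.

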